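# Gauge the opening of the jeweller's vice

### The job

Lift the red-handled taper gauge up and off its hook and slide its blade, upright and square, straight down between the two brass plates of the blue vice until it drags snugly on both plates, without jamming it hard. Finish holding the gauge still there in the gripper (do not let go), so that the opening can be read; leave the other things on the bench where they are.

Things in the scene. Friction and masses are not known exactly. Their poses are not given: they have to be found in the camera images.
- gauge: Taper gauge, 163 mm tall, 130 g, hanging upright, blade down. Origin: middle of the blade's lower tip; z up the gauge, x across the blade's thickness, y across its width; front and back alike. Steel blade 18 mm wide, z 0 to 80 mm, its thickness growing evenly from 2.5 mm at the tip to 12.1 mm at z = 80 (0.12 mm per mm, half on each face). Balance point near z = 70 mm.
- gauge_handle (a point): Middle of the gauge's red plastic handle, 140.5 mm above the tip. Handle 14 mm (x) by 24 mm (y), from z 118 to 163 mm above the tip. Axes as the gauge's.
- gauge_eye (a point): Middle of the hole of the gauge's steel eye, 99 mm above the tip, below the handle. Eye 28 mm wide, z 80 to 118 mm, 6 mm thick (its lowest bar 12 mm); hole 16 mm wide, z 86 to 112 mm. The top of the hole rests on the peg, which runs along the gauge's x.
- gauge_stand: Fixed stand with the gauge: dark wooden base 90 by 80 by 14 mm, thin post 156 mm tall. Origin: foot of the post. A 6 mm round steel peg, axis 150 mm above the bench, runs from the post along the stand's -x for 65 mm; its end is bent up 7 mm (highest point 160 mm). Raised by 8 to 19 mm (best 13) the gauge clears that tip and comes off along -x; 50 mm is enough.
- gauge_stand_peg (a point): Point on top of the peg where the gauge hangs, 153 mm above the bench, 35 mm from the post. Axes as the stand's.
- vice: Blue bench vice, fixed, base 200 (x) by 85 (y) mm, plates up to 105 mm above the bench; screw and bar at its -x end. Origin: middle of its underside; x points across the gap from the near jaw to the far jaw, y along the gap, z up. The gap is open below down to 18 mm above the bench.
- mouth (a point): Fixed point of the vice at the far plate's working face as at rest (3 mm to +x of the vice's origin), middle of the plates' 70 mm length, level with the plates' upper edge, 105 mm above the bench. Axes as the vice's. The middle of the gap lies half a gap from here towards -x.
- opening (a joint): Setting of the vice's near jaw in m: 0.000 to 0.003. The gap between the two plates at rest is 5.5 mm plus this value. It is set before the start, and the jaw does not yield.
- far_plate: Brass plate 70 mm (y) by 80 mm tall on the far jaw, facing -x. Its upper 6 mm are a 45 degree lead-in lip, so the narrow gap begins 6 mm below the upper edge. Spring-backed: it yields away from the gap by up to 6 mm, starting at 4 N, then 4 N per mm. Origin on the bench below its working face.
- near_plate: The like plate on the near jaw, facing +x, same lip and springs. Origin on the bench below its working face. A snug blade is pinched with a few newtons by both plates and takes 5 to 12 N to push down; over 20 N on a plate at the end is too tight, over 35 N at any time is jamming.
- bangle: Bystander: copper bangle ring, 64 mm outer diameter, 8 mm wide, hanging from the like hook of another stand with a pale wooden base. Origin at the ring's centre.
- band: Bystander: small silvery ring, 24 mm across, 8 mm tall, on the brown soldering board. Origin: underside.
- flux: Bystander: flux jar, 52 mm across, 70 mm tall. Origin: underside.
- hammer: Bystander: hammer, 220 mm long, lying on the bench. Origin: underside.
- tweezers: Bystander: steel tweezers, 150 mm long, 8 mm tall, lying on the bench. Origin: underside.
- bench_block: Bystander: square steel block, 70 by 70 by 22 mm. Origin: underside.
- punch: Bystander: upright brass punch, 20 mm across, 75 mm tall. Origin: underside.
Mind the look-alikes: they are no part of the job. Leave any pink or turquoise look-alike of the gauge_stand alone.

How it is judged:
By the outcome, as a careful person would: the job done as asked, in the order asked, and still so for the second after the job is handed in, while the arm keeps its last pose, push and grip.
It also fails if it takes over 54 s, if anything falls off the work surface, if the arm or the gripper's body presses on something with over 40 N, if the wrist force passes 120 N, or if a joint passes its speed limit or range.

### The arm

A 7-joint arm with a two-finger parallel gripper is mounted at the origin on the work surface. World frame = base frame: x ahead of the robot, y to its left, z up, the work surface at z = 0. Lengths are in mm, angles in rad, forces in N, time in s.
With the tool pointing down it reaches from about 350 to 900 mm from the base axis. Payload 8.1 kg.
Tool frame: the origin (TCP) lies on the centre line of the jaws, within the pads' length; the fingertips stand 19 mm ahead of it and the grasp point (between the pads) is the TCP; z points along the fingers, y is the line along which they close (so a half turn about z gives the same grasp; the last joint's range is limited). The gripper opens to 85 mm and grips with 20 to 120 N. Pads are 22 mm wide; open, the fingers measure 114 mm over their backs; the gripper's body (76 mm by 85 mm) begins 54 mm behind the grasp point. The pads swing forward as they close: fully open they stand 13 mm farther back than shut.
Start: joints at [-0.103, 0.434, 0.025, 1.573, -0.012, 1.134, -0.075], TCP at [625.012, -0.027, 250.323] pointing down, gripper open.
Joint ranges: [-2.62, 2.62], [-0.44, 2.09], [-1.27, 1.32], [0.08, 2.57], [-1.32, 4.46], [0.12, 2], [-2.74, 2.74]. Speed limits (rad/s): [2.22, 2.22, 3.01, 3.01, 3.14, 3.14, 3.14].

### API

Orientations are given as a unit quaternion [w, x, y, z].
In Python, from bench import bot gives the robot as it stands.
- The arm moves only by the tool arm_command, never from a script. Its argument "plan" is a list of rows, each an object with "translation": the shift along the world's x, y, z in cm, a list of three; "turn": the turn, a rotation vector about the world's x, y, z in degrees, a list of three; "grip": the opening in per cent of the stroke, from 0 (shut) to 100 (fully open). A call has 1 to 20 rows; each row is the pose to reach, as a shift and turn from the pose commanded when the call began; what a row does not reach only later rows make up. A row lasts 1/8 s, in which the tool goes at most 62.5 mm and 10.7 degrees, less where a joint would pass 70% of its speed; a pose out of reach is approached as far as the arm can. A call with a gripper value outside its range is refused whole. The fingers move at their own pace and stop on an object; "newtons" is the grip in N (left out, the last holds). Time passes only in rows, so rows that repeat a pose let the fingers close. It gives the time, the measured TCP pose, the force, the opening and the grip force at its end, in the units of the state.
- bot.get_state(): the state, without advancing time (a new reading comes with each control period).
- bot.grab_frame(name): name is "scene" or "side" or "wrist"; returns the picture (400x640x3 uint8, blue, green, red); there is no depth.
- bot.camera_info(name): a dict with "K" (3x3 intrinsics, pixels), "view" (4x4, takes a point from world to camera coordinates). Camera axes: x right, y up, looking along -z (the intrinsics and any distortion apply to the point x, -y, -z); pixel columns grow to the right and rows downward; lengths in mm; the calibration is good to about 2 mm. The wrist camera is an equidistant fisheye: a pixel r from the principal point sees the ray r / f radians off the axis. A picture is of the moment at which its call begins: read the wrist's pose just before it. camera_info takes no time and is no camera call; for the wrist camera it gives the pose at the moment of the call.
- bot.close_job(): hands the job in; it is judged then, once.
Trained networks look in the newest picture that a camera, given by its name, has taken for a name from the list of things; names that differ only in an ending like _2 or _b are one class to them, and where a whole thing is asked for, a point or a joint stands for the part that bears it (a point fixed in the world has none). Each returns a list of dicts, best first, with "confidence" (0 to 1); they miss things now and then, are a little off and sometimes report something else, mostly with a low value. They report only what shows in the picture. A call takes as long as a camera call. They do not tell look-alikes from the thing itself.
- bot.regions_of(camera, thing): "pixels" (400x640 bool, what is visible of it).
- bot.spot_point(camera, thing): "position" ([x, y, z] in mm, in the coordinates of the camera as it stood for that picture, good to about 4 mm: a listed point, or the origin of a listed thing).
The state is a dict: "clock": time; "joint_pos": joint angles; "joint_velocities": joint speeds; "joint_torque": joint torques, N m; "ee_pos": TCP position; "ee_rot": TCP orientation; "contact_force": force on the tool from outside, world axes, zero at the start; "moment": the same for the moment, N m; "width": finger opening in mm; "gripper_force": force on a finger pad.
Only numpy, scipy, OpenCV 4.12 (cv2) and the standard library are available. Lean on these libraries where they do the work, as an engineer would, in place of code of your own. Each camera call takes 0.05 s, during which the arm holds its last target. There are 200 camera calls.

## Working session

There is one attempt and no reset: what is moved stays moved. The work goes in short steps, Python scripts to look and compute and a tool call to move; the robot and the scene stay as the last step left them, time stands still between calls to the robot, and variables do not carry over. Pictures are saved under pics/ and viewed, at most 10 in all, crops included, and the job is handed in when it is done.

Besides the shell and the picture viewer there is one more tool, called after "Emit:" as name([rows], argument=value, ...), one row to a line, values as JSON. arm_command: Moves the arm, as the interface text tells. Its arguments: {"type":"object","properties":{"plan":{"type":"array"},"newtons":{"type":"number"}},"required":["plan"]}

```bash
ls; mkdir -p pics
cat > h.py <<'E'
import numpy as np, cv2
from bench import bot
from scipy.spatial.transform import Rotation as R
def w(cam,p,V): return (np.linalg.inv(V)@np.r_[p,1])[:3]
def spot(cam,things):
    V=np.array(bot.camera_info(cam)["view"])
    for t in things:
        for d in bot.spot_point(cam,t)[:4]:
            p=w(cam,d["position"],V); K=np.array(bot.camera_info(cam)["K"]); c=np.array(d["position"])
            q=K@np.array([c[0],-c[1],-c[2]]); print(cam,t,round(d["confidence"],2),p.round(1),(q[:2]/q[2]).round())
E
python3 - <<'E'
from h import *
for c in("scene","side"):
    cv2.imwrite(f"pics/{c}0.png",bot.grab_frame(c))
    spot(c,["gauge","gauge_handle","gauge_eye","gauge_stand","gauge_stand_peg","vice","mouth"])
s=bot.get_state();print(s)
E
```

```text
pics
scene gauge 0.95 [532.8 314.3  38.5] [449. 195.]
scene gauge_handle 0.67 [537.2 312.4 178.1] [458. 154.]
scene gauge_stand 0.96 [430.5   8.5   1.8] [343. 204.]
scene gauge_stand 0.95 [380.8 227.1   0.4] [399. 186.]
scene gauge_stand 0.6 [568.6 305.7  -3.1] [451. 213.]
scene gauge_stand_peg 0.72 [537.2 312.8 152. ] [456. 162.]
scene gauge_stand_peg 0.64 [403.1  26.9 152.7] [347. 156.]
scene gauge_stand_peg 0.57 [347.  228.5 149.9] [400. 140.]
scene vice 0.97 [ 586.4 -165.2   -4.8] [303. 248.]
scene mouth 0.9 [ 593.9 -166.7  107.1] [302. 215.]
side gauge 0.6 [533.5 315.   37.8] [261. 122.]
side gauge_handle 0.76 [534.1 312.6 178.5] [259.  82.]
side gauge_handle 0.73 [533.2 313.4 140. ] [259.  94.]
side gauge_eye 0.49 [533.4 313.7 139.9] [259.  94.]
side gauge_stand 0.96 [568.2 304.    3.3] [274. 131.]
side gauge_stand 0.94 [385.4 229.3  -0.8] [218. 160.]
side gauge_stand 0.58 [429.3   7.6  -3.3] [250. 215.]
side gauge_stand_peg 0.9 [530.3 306.1 153.6] [258.  91.]
side gauge_stand_peg 0.87 [348.9 221.7 151.6] [197. 123.]
side gauge_stand_peg 0.72 [401.7  28.6 153.9] [231. 169.]
side vice 0.71 [ 585.3 -167.9   -6.1] [328. 255.]
side mouth 0.89 [ 590.9 -173.6  102.9] [333. 229.]
{'clock': 0.8, 'joint_pos': array([-0.1025881 ,  0.43451542,  0.02500549,  1.57323078, -0.01158185,
        1.13403735, -0.07507298]), 'joint_velocities': array([-0.00157027, -0.00034221,  0.00046101,  0.00020533, -0.00087061,
       -0.00078337,  0.00063354]), 'joint_torque': array([-3.27103908e-04, -6.70203352e+01,  1.02405198e+00, -3.16544223e+01,
        1.54450012e-02,  2.69152777e-03,  7.18437065e-06]), 'ee_pos': array([ 6.24983490e+02, -4.52444452e-02,  2.50301397e+02]), 'ee_rot': array([-3.01255573e-06,  7.07130609e-01,  7.07082952e-01, -2.75106265e-05]), 'contact_force': array([-0.35299141, -0.09291203, -0.58885465]), 'moment': array([ 0.02290932, -0.03142151,  0.04281112]), 'gripper_force': 0.0, 'width': 85.09439951441769}
```

View pictures.

View pics/scene0.png

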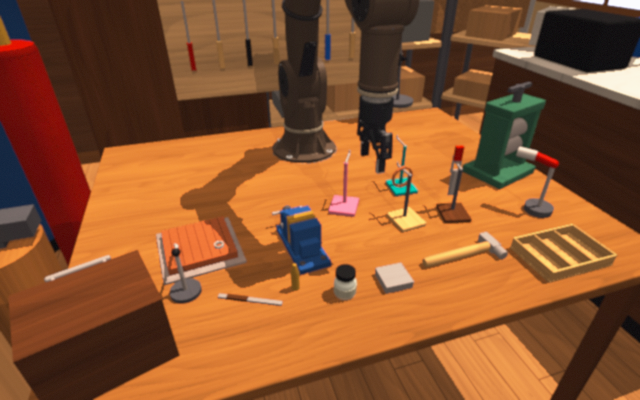

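View pics/side0.png

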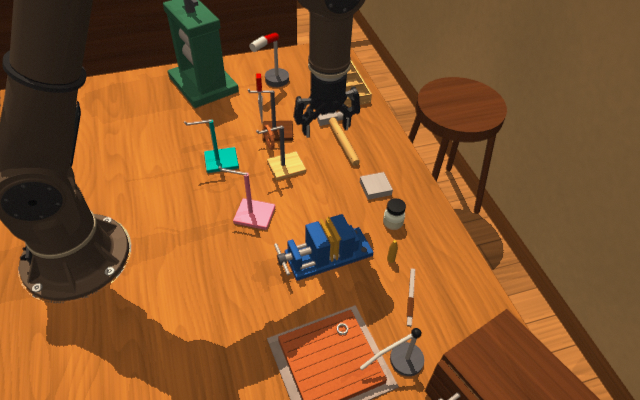

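Run:
```python
from h import *
a=cv2.imread("pics/scene0.png")[130:240,330:490];b=cv2.imread("pics/side0.png")[60:180,180:320]
a=cv2.resize(a,None,fx=3.2,fy=3.2,interpolation=3);b=cv2.resize(b,(int(140*352/120),352),interpolation=3)
cv2.imwrite("pics/crop.png",np.hstack([a[:352,:385],b]))
i=bot.camera_info("wrist");C=np.linalg.inv(np.array(i["view"]));print(i);print(C.round(2))
```

```text
{'K': array([[309.70691629,   0.        , 319.90986713],
       [  0.        , 309.70691629, 197.65134844],
       [  0.        ,   0.        ,   1.        ]]), 'view': array([[ 9.99999728e-01, -1.30761514e-04,  7.25951628e-04,
        -6.25484788e+02],
       [ 3.17883689e-04,  9.64479014e-01, -2.64159290e-01,
         3.45933320e+01],
       [-6.65623242e-04,  2.64159449e-01,  9.64478793e-01,
        -3.78314035e+02],
       [ 0.00000000e+00,  0.00000000e+00,  0.00000000e+00,
         1.00000000e+00]])}
[[ 1.0000e+00  0.0000e+00 -0.0000e+00  6.2522e+02]
 [-0.0000e+00  9.6000e-01  2.6000e-01  6.6490e+01]
 [ 0.0000e+00 -2.6000e-01  9.6000e-01  3.7447e+02]
 [ 0.0000e+00  0.0000e+00  0.0000e+00  1.0000e+00]]
```

View pics/crop.png

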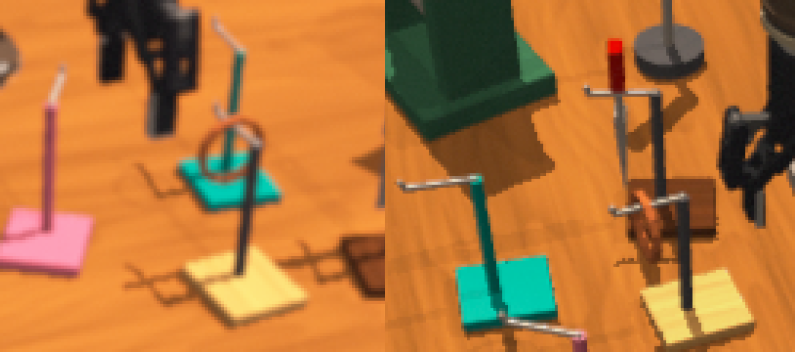

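Candidates: pink empty stand (scene 345,200), turquoise empty stand (400,186), pale stand with bangle (406,220), dark stand carrying the red-handled gauge (455,205; side 259,94). The dark one fits the description and is confirmed in the crop. First I'll go over the vice for its yaw.

Emit:
arm_command([
  {"translation": [-1, -6, 1], "turn": [0, 0, 0], "grip": 100},
  {"translation": [-2, -12, 2], "turn": [0, 0, 0], "grip": 100},
  {"translation": [-3.5, -18, 2], "turn": [0, 0, 0], "grip": 100},
  {"translation": [-3.5, -18, 2], "turn": [0, 0, 0], "grip": 100},
  {"translation": [-3.5, -18, 2], "turn": [0, 0, 0], "grip": 100},
])

```text
clock: 1.42
ee_pos: [590.1, -179.6, 270.3]
ee_rot: [-0.0, 0.707, 0.707, 0.0]
contact_force: [0.2, 1.0, -0.7]
width: 85.2
gripper_force: 0.0
```

Run:
```python
from h import *
print(bot.get_state()["ee_pos"])
cv2.imwrite("pics/wv.png",cv2.resize(bot.grab_frame("wrist"),(800,500)))
np.save("wv_view.npy",bot.camera_info("wrist")["view"])
spot("wrist",["vice","mouth","far_plate","near_plate"])
```

```text
[ 590.08839511 -179.56419483  270.29225517]
wrist vice 0.94 [ 586.  -171.8   -2.9] [316. 161.]
wrist mouth 0.93 [ 591.3 -168.7  103.6] [320. 175.]
wrist far_plate 0.75 [ 582.7 -169.9    1.1] [313. 160.]
wrist far_plate 0.69 [ 589.4 -171.7   -1.1] [319. 161.]
wrist near_plate 0.8 [ 583.8 -172.6   -2.1] [314. 162.]
```

View pics/wv.png

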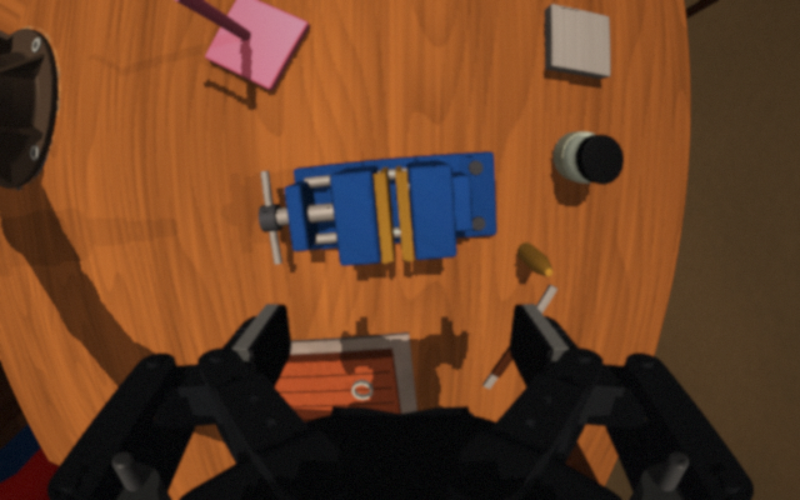

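The picture shows the vice, with its brass plates at (384,215) and (404,215) of 800x500, its gap nearly along world y and its screw at the -x end (270,215). I'll rectify the plate plane to get yaw and gap centre.

```bash
cat >> h.py <<'E'
def project(P,V,K):
    c=np.c_[P,np.ones(len(P))]@np.array(V).T; x,y,z=c[:,0],-c[:,1],-c[:,2]
    r=np.hypot(x,y);th=np.arctan2(r,z);s=th/np.maximum(r,1e-9)
    return np.c_[K[0,0]*x*s+K[0,2],K[1,1]*y*s+K[1,2]]
def rect(img,V,K,x0,x1,y0,y1,z,st):
    X,Y=np.meshgrid(np.arange(x0,x1,st),np.arange(y1,y0,-st))
    uv=project(np.c_[X.ravel(),Y.ravel(),np.full(X.size,z)],V,K).astype(np.float32)
    return cv2.remap(img,uv[:,0].reshape(X.shape),uv[:,1].reshape(X.shape),cv2.INTER_CUBIC),X,Y
E
python3 - <<'E'
from h import *
K=np.array(bot.camera_info("wrist")["K"]);V=bot.camera_info("wrist")["view"];im=bot.grab_frame("wrist")
cv2.imwrite("pics/wvraw.png",im)
r,X,Y=rect(im,V,K,530,650,-225,-115,105,.2)
hsv=cv2.cvtColor(r,cv2.COLOR_BGR2HSV);m=((hsv[...,0]>12)&(hsv[...,0]<32)&(hsv[...,1]>120)&(hsv[...,2]>70)).astype(np.uint8)
m=cv2.morphologyEx(m,cv2.MORPH_OPEN,np.ones((9,9)))
n,l,st,ce=cv2.connectedComponentsWithStats(m)
for i in range(1,n):
    if st[i,4]<2000: continue
    ys,xs=np.where(l==i);(c,wh,a)=cv2.minAreaRect(np.c_[X[ys,xs],Y[ys,xs]].astype(np.float32))
    print(np.round(c,1),np.round(wh,1),round(a,2))
# row-wise brightness profile of gap: rotate along yaw
for y in range(-195,-140,9):
    k=np.argmin(abs(Y[:,0]-y)); row=r[k-8:k+8].astype(float).mean(0); print(y,' '.join(f"{int(v[2])}/{int(v[0])}" for v in row[200:420:6]))
cv2.imwrite("pics/rect.png",r[::1,::1])
spot("wrist",["mouth"])
E
```

```text
[ 592.6 -167.8] [12.2 74.8] 5.21
[ 578.7 -168.8] [12.1 75. ] 4.35
-195 30/124 31/121 24/104 33/79 82/53 140/38 165/38 169/38 171/39 172/41 172/41 159/37 122/27 97/23 122/29 165/40 180/45 168/42 152/36 159/37 166/38 168/39 166/39 168/37 167/39 142/39 87/53 40/83 28/110 29/122 30/124 31/124 30/124 30/125 30/125 30/124 31/126
-186 28/116 25/108 24/91 56/60 118/41 156/38 167/39 170/39 171/40 171/39 166/38 142/33 87/23 50/35 36/51 29/57 40/56 93/52 145/42 164/38 166/38 166/38 166/37 166/40 143/42 89/49 40/71 26/101 29/118 29/123 30/123 31/122 30/122 30/122 29/122 29/122 30/123
-177 27/116 23/99 33/71 85/48 141/39 166/39 169/38 169/38 171/40 169/39 154/34 102/25 75/44 98/84 120/110 129/119 131/105 139/68 157/43 166/38 167/39 166/38 167/38 163/39 126/45 60/64 29/93 28/115 31/125 29/125 31/126 29/125 29/125 29/124 28/124 30/126 30/127
-168 26/105 26/82 60/56 124/40 161/39 167/37 170/39 170/38 169/41 158/37 123/28 73/22 45/57 33/97 28/113 44/110 99/87 149/56 163/39 164/37 165/38 166/38 163/39 131/41 66/49 26/77 25/107 29/122 30/127 31/127 31/127 30/127 30/128 30/127 31/128 31/128 30/127
-159 24/96 45/66 110/42 155/37 165/38 167/38 169/39 168/38 162/38 138/31 93/21 54/43 35/91 26/110 30/102 76/71 137/44 159/38 163/37 163/37 163/37 164/38 148/39 98/45 41/73 26/104 29/121 31/128 31/129 31/130 32/130 32/130 31/129 31/129 31/130 33/130 30/129
-150 34/79 90/47 144/36 162/37 165/38 165/37 167/40 166/39 153/35 110/26 62/30 42/65 33/103 30/113 51/101 102/65 150/41 163/38 163/37 163/38 164/37 161/38 125/43 56/61 25/91 27/116 30/126 32/131 30/129 32/129 33/130 31/129 31/128 31/128 31/129 30/130 31/131
-141 58/59 118/40 156/37 164/37 165/38 166/39 166/38 160/37 128/29 80/21 48/30 33/48 26/57 37/55 88/51 143/40 162/37 162/36 161/37 161/36 162/38 141/41 91/56 42/84 28/110 31/127 31/131 32/132 32/132 30/132 33/132 30/130 32/131 30/131 32/133 31/133 32/132
wrist mouth 0.89 [ 589.  -172.1  100.7] [318. 177.]
```

View pics/rect.png

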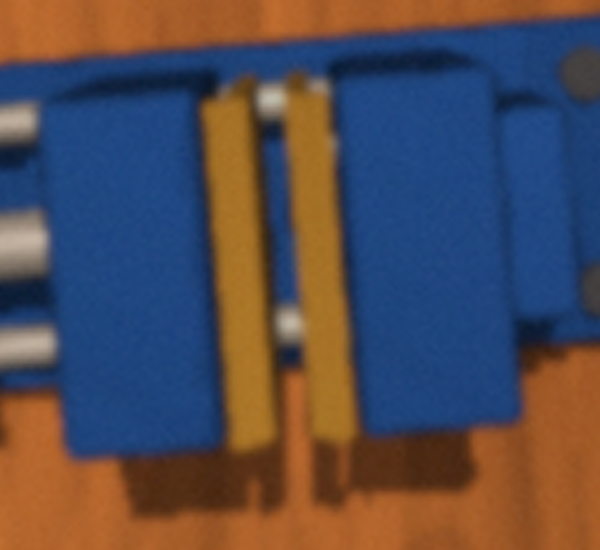

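The rectified view shows the gap between x≈582.6 and 589.2 at y=-168, so its centre is about (585.8, -169), the yaw about +4.7° and the gap about 6.5 mm. Next, over the gauge.

Emit:
arm_command([
  {"translation": [-0.7, 6, 1], "turn": [0, 0, 0], "grip": 100},
  {"translation": [-1.4, 12, 2], "turn": [0, 0, 0], "grip": 100},
  {"translation": [-2.1, 18, 3], "turn": [0, 0, 0], "grip": 100},
  {"translation": [-2.8, 24, 4], "turn": [0, 0, 0], "grip": 100},
  {"translation": [-3.5, 30, 5], "turn": [0, 0, 0], "grip": 100},
  {"translation": [-4.2, 36, 5], "turn": [0, 0, 0], "grip": 100},
  {"translation": [-5, 42, 5], "turn": [0, 0, 0], "grip": 100},
  {"translation": [-5.5, 47, 5], "turn": [0, 0, 0], "grip": 100},
  {"translation": [-5.5, 47, 5], "turn": [0, 0, 0], "grip": 100},
  {"translation": [-5.5, 47, 5], "turn": [0, 0, 0], "grip": 100},
])

```text
clock: 3.02
ee_pos: [535.0, 289.6, 320.1]
ee_rot: [0.0, 0.707, 0.707, -0.0]
contact_force: [-0.2, 0.5, 0.1]
width: 85.1
gripper_force: 0.0
```

Run:
```python
from h import *
print(bot.get_state()["ee_pos"])
im=bot.grab_frame("wrist");V=bot.camera_info("wrist")["view"];K=np.array(bot.camera_info("wrist")["K"])
spot("wrist",["gauge","gauge_handle","gauge_stand","gauge_stand_peg"])
r,X,Y=rect(im,V,K,470,600,250,370,204,.25); r2,_,_=rect(im,V,K,470,600,250,370,153,.25)
cv2.imwrite("pics/g.png",cv2.resize(np.hstack([r,r2]),(800,369)))
h=cv2.cvtColor(r,cv2.COLOR_BGR2HSV);m=(((h[...,0]<6)|(h[...,0]>174))&(h[...,1]>200)&(h[...,2]>130)).astype(np.uint8)
m=cv2.morphologyEx(m,cv2.MORPH_OPEN,np.ones((5,5)))
n,l,st,ce=cv2.connectedComponentsWithStats(m);i=1+st[1:,4].argmax();ys,xs=np.where(l==i)
c,wh,a=cv2.minAreaRect(np.c_[X[ys,xs],Y[ys,xs]].astype(np.float32));print(c,wh,a)
```

```text
[535.0474889  289.64128993 320.13638144]
wrist gauge 0.89 [536.5 311.   44.5] [320. 148.]
wrist gauge_handle 0.98 [534.7 313.2 180.4] [319. 164.]
wrist gauge_stand 0.97 [380.1 223.9   1.1] [216. 204.]
wrist gauge_stand 0.89 [573.6 301.4   2.3] [346. 152.]
wrist gauge_stand 0.65 [4.309e+02 7.600e+00 2.000e-01] [258. 327.]
wrist gauge_stand_peg 0.88 [532.7 313.1 154.8] [316. 159.]
wrist gauge_stand_peg 0.57 [348.7 224.1 153.2] [136. 247.]
(534.435546875, 312.3046569824219) (23.36754608154297, 13.29737377166748) 76.26373291015625
```

View pics/g.png

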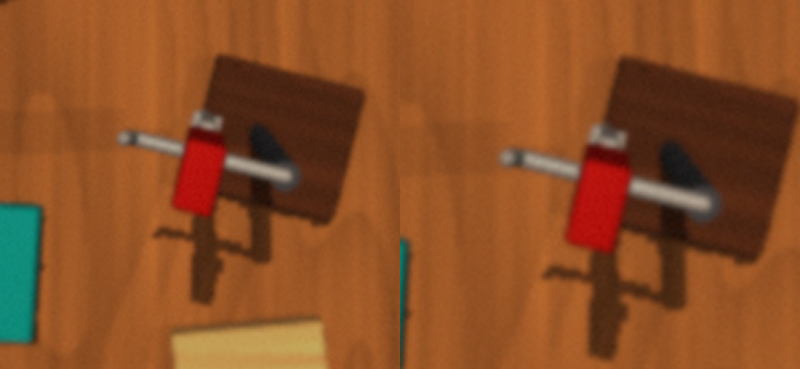

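Handle centre is (534.5, 312.6) with gauge/stand yaw about -13.8°. The peg points to -x with slight +y, and the size 23.4×13.3 mm matches the handle. Descending and gripping on the handle's thin faces.

Emit:
arm_command([
  {"translation": [0, 1.2, -3], "turn": [0, 0, -7], "grip": 60},
  {"translation": [0, 2.3, -7], "turn": [0, 0, -13.8], "grip": 60},
  {"translation": [0, 2.3, -11], "turn": [0, 0, -13.8], "grip": 60},
  {"translation": [0, 2.3, -13.4], "turn": [0, 0, -13.8], "grip": 60},
  {"translation": [0, 2.3, -13.4], "turn": [0, 0, -13.8], "grip": 60},
  {"translation": [0, 2.3, -13.4], "turn": [0, 0, -13.8], "grip": 0},
  {"translation": [0, 2.3, -13.4], "turn": [0, 0, -13.8], "grip": 0},
  {"translation": [0, 2.3, -13.4], "turn": [0, 0, -13.8], "grip": 0},
  {"translation": [0, 2.3, -13.4], "turn": [0, 0, -13.8], "grip": 0},
  {"translation": [0, 2.3, -13.4], "turn": [0, 0, -13.8], "grip": 0},
  {"translation": [0, 2.3, -13.4], "turn": [0, 0, -13.8], "grip": 0},
], newtons=60)

```text
clock: 4.65
ee_pos: [535.6, 313.5, 187.7]
ee_rot: [0.0, 0.787, 0.617, 0.001]
contact_force: [-1.4, -0.1, 6.3]
width: 13.1
gripper_force: 59.4
```

Emit:
arm_command([
  {"translation": [0, 0, 0.5], "turn": [0, 0, 0], "grip": 0},
  {"translation": [0, 0, 1.0], "turn": [0, 0, 0], "grip": 0},
  {"translation": [0, 0, 1.4], "turn": [0, 0, 0], "grip": 0},
  {"translation": [0, 0, 1.4], "turn": [0, 0, 0], "grip": 0},
])

```text
clock: 5.15
ee_pos: [535.1, 313.1, 200.7]
ee_rot: [0.0, 0.787, 0.617, 0.0]
contact_force: [0.2, 0.2, -1.9]
width: 13.6
gripper_force: 58.3
```

Run:
```python
from h import *
s=bot.get_state();print(s["ee_pos"],s["contact_force"],s["moment"])
cv2.imwrite("pics/l.png",np.hstack([cv2.resize(bot.grab_frame("side")[60:160,200:310],(440,400),interpolation=3),cv2.resize(bot.grab_frame("scene")[130:220,410:500],(360,400)[:2],interpolation=3)]))
```

```text
[535.14523154 313.06968276 200.67281133] [ 0.22250228  0.18723338 -1.88947679] [ 5.34008927e-03  3.76809513e-05 -3.22320709e-02]
```

View pics/l.png

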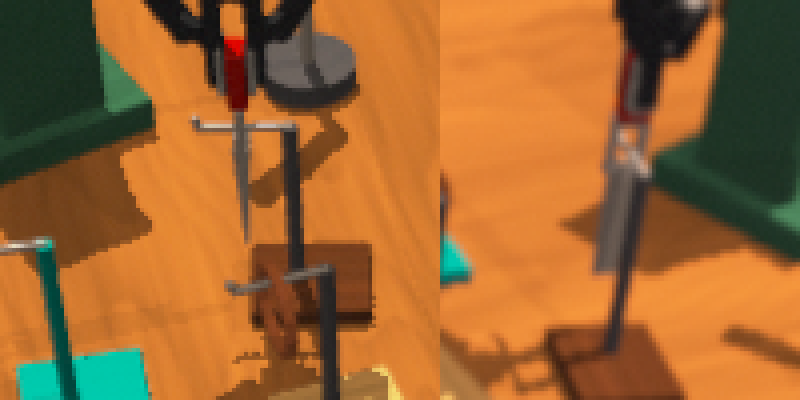

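The gauge is held, lifted about 13 mm, with the peg inside the eye hole (side crop 240,127). Now off along the stand's -x, then up.

Emit:
arm_command([
  {"translation": [-1.2, 0.3, 0], "turn": [0, 0, 0], "grip": 0},
  {"translation": [-2.7, 0.66, 0], "turn": [0, 0, 0], "grip": 0},
  {"translation": [-4.2, 1.03, 0], "turn": [0, 0, 0], "grip": 0},
  {"translation": [-5.5, 1.35, 0], "turn": [0, 0, 0], "grip": 0},
  {"translation": [-5.7, 1.4, 0], "turn": [0, 0, 0], "grip": 0},
  {"translation": [-5.7, 1.4, 1], "turn": [0, 0, 0], "grip": 0},
  {"translation": [-5.7, 1.4, 6], "turn": [0, 0, 0], "grip": 0},
  {"translation": [-5.7, 1.4, 12], "turn": [0, 0, 0], "grip": 0},
  {"translation": [-5.7, 1.4, 14], "turn": [0, 0, 0], "grip": 0},
  {"translation": [-5.7, 1.4, 14], "turn": [0, 0, 0], "grip": 0},
])

```text
clock: 6.5
ee_pos: [479.3, 327.1, 342.6]
ee_rot: [0.0, 0.787, 0.617, 0.002]
contact_force: [-0.3, -0.8, -1.9]
width: 13.3
gripper_force: 59.2
```

Emit:
arm_command([
  {"translation": [0.7, -3, 0], "turn": [0, 0, 1], "grip": 0},
  {"translation": [1.8, -8, 0], "turn": [0, 0, 3], "grip": 0},
  {"translation": [3.0, -13.5, 0], "turn": [0, 0, 5], "grip": 0},
  {"translation": [4.2, -19, 0], "turn": [0, 0, 7], "grip": 0},
  {"translation": [5.3, -24.5, 0], "turn": [0, 0, 9], "grip": 0},
  {"translation": [6.5, -30, 0], "turn": [0, 0, 11], "grip": 0},
  {"translation": [7.7, -35.5, 0], "turn": [0, 0, 13], "grip": 0},
  {"translation": [8.8, -41, 0], "turn": [0, 0, 15], "grip": 0},
  {"translation": [9.8, -46, 0], "turn": [0, 0, 17], "grip": 0},
  {"translation": [10.5, -49, -1], "turn": [0, 0, 18.5], "grip": 0},
  {"translation": [10.7, -49.6, -4], "turn": [0, 0, 18.5], "grip": 0},
  {"translation": [10.7, -49.6, -6.5], "turn": [0, 0, 18.5], "grip": 0},
  {"translation": [10.7, -49.6, -6.5], "turn": [0, 0, 18.5], "grip": 0},
  {"translation": [10.7, -49.6, -6.5], "turn": [0, 0, 18.5], "grip": 0},
  {"translation": [10.7, -49.6, -6.5], "turn": [0, 0, 18.5], "grip": 0},
])

```text
clock: 8.38
ee_pos: [585.6, -169.1, 276.4]
ee_rot: [0.001, 0.677, 0.736, 0.0]
contact_force: [0.3, 0.3, -1.6]
width: 13.1
gripper_force: 59.0
```

Run:
```python
from h import *
s=bot.get_state();print(s["ee_pos"],R.from_quat(np.roll(s["ee_rot"],-1)).as_matrix().round(3),s["contact_force"],s["moment"])
a=bot.grab_frame("wrist");spot("wrist",["gauge","gauge_handle","gauge_eye","mouth"])
cv2.imwrite("pics/waw.png",a)
b=bot.grab_frame("side");spot("side",["gauge","gauge_handle","gauge_eye","mouth"])
c=bot.grab_frame("scene");spot("scene",["gauge","gauge_handle","gauge_eye","mouth"])
for n,v in(("wa",a),("sa",b),("ca",c)): cv2.imwrite(f"pics/{n}w.png",v)
cv2.imwrite("pics/ab.png",np.hstack([cv2.resize(a[40:240,220:420],(400,400),interpolation=3),cv2.resize(b[130:280,265:415],(400,400),interpolation=3)]))
```

```text
[ 585.5538484  -169.05000874  276.41114068] [[-0.082  0.997  0.002]
 [ 0.997  0.082 -0.   ]
 [-0.001  0.002 -1.   ]] [ 0.29426194  0.25950762 -1.55767475] [-0.02096927  0.00384253 -0.02373394]
wrist gauge 0.88 [ 588.1 -174.   128.5] [322. 195.]
wrist gauge_handle 0.67 [ 587.9 -169.5  267.1] [324. 260.]
wrist gauge_eye 0.6 [ 589.1 -170.4  231.5] [325. 234.]
wrist mouth 0.93 [ 588.8 -171.1  103.8] [322. 185.]
wrist mouth 0.18 [ 589.1 -171.1  230.2] [325. 234.]
side gauge 0.84 [ 586.9 -167.5  127.6] [331. 221.]
side gauge_handle 0.68 [ 578.9 -169.9  227.2] [329. 192.]
side gauge_handle 0.56 [ 587.4 -170.3  266.1] [334. 179.]
side gauge_eye 0.66 [ 584.8 -166.   226.9] [331. 190.]
side mouth 0.69 [ 589.4 -174.5  100.8] [332. 230.]
scene gauge 0.58 [ 583.1 -167.7  127.4] [300. 207.]
scene gauge_handle 0.62 [ 587.5 -169.6  265.9] [298. 158.]
scene gauge_eye 0.94 [ 586.7 -170.9  222.7] [298. 174.]
scene gauge_eye 0.63 [ 773.5 -120.5   -1.2] [343. 292.]
scene mouth 0.63 [ 588.9 -168.7  106.6] [301. 215.]
```

View pics/ab.png

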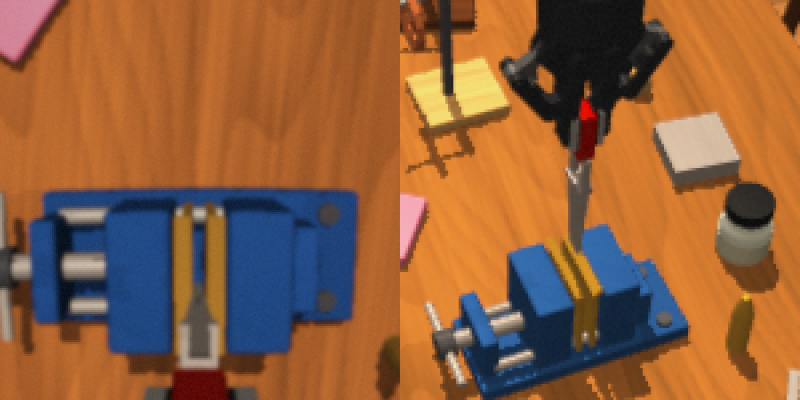

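Wrist view shows the blade tip over the gap at about (198,285) in the crop, square to the plates. I'll check the blade's tilt against the ideal projection from the saved picture.

Run:
```python
from h import *
s=bot.get_state();M=R.from_quat(np.roll(s["ee_rot"],-1)).as_matrix();i=bot.camera_info("wrist");K=np.array(i["K"]);V=i["view"]
a=cv2.imread("pics/waw.png").astype(int)
for d in (146,126,106,86,66):
    p=s["ee_pos"]+M[:,2]*d
    zg=146.5-d;t=(2.5+.12*min(zg,80))/2 if zg<80 else 6
    P=np.array([p,p-M[:,1]*t,p+M[:,1]*t]);uv=project(P,V,K);print(d,uv.round(1).tolist())
    r=int(round(uv[0,1]));print('  ',' '.join(f"{c}:{a[r,c,2]}/{a[r,c,0]}" for c in range(310,334)))
```

```text
146 [[319.6, 189.6], [318.1, 189.6], [321.0, 189.6]]
   310:174/41 311:174/40 312:175/41 313:170/45 314:150/48 315:123/58 316:98/67 317:82/62 318:69/56 319:71/56 320:77/62 321:85/63 322:102/62 323:129/52 324:158/47 325:171/43 326:175/42 327:173/40 328:172/40 329:170/40 330:173/43 331:161/41 332:127/49 333:70/67
126 [[319.6, 195.3], [316.6, 195.3], [322.5, 195.3]]
   310:175/42 311:174/43 312:165/47 313:140/54 314:110/62 315:91/66 316:87/68 317:86/69 318:86/69 319:85/67 320:84/67 321:86/69 322:87/69 323:94/64 324:120/60 325:150/52 326:167/44 327:170/40 328:172/41 329:172/39 330:171/39 331:163/42 332:127/47 333:72/71
106 [[319.5, 201.9], [314.8, 201.9], [324.3, 201.9]]
   310:146/93 311:139/104 312:135/107 313:126/100 314:114/91 315:95/75 316:90/73 317:85/68 318:85/69 319:88/69 320:84/67 321:85/68 322:87/70 323:98/78 324:120/96 325:131/105 326:141/112 327:144/111 328:151/95 329:162/71 330:167/49 331:155/43 332:121/51 333:68/73
86 [[319.5, 209.7], [312.7, 209.7], [326.4, 209.7]]
   310:174/112 311:177/136 312:175/142 313:167/135 314:137/110 315:103/82 316:91/71 317:87/70 318:86/68 319:86/69 320:87/68 321:89/70 322:89/70 323:91/73 324:112/88 325:152/124 326:174/142 327:181/145 328:182/128 329:177/90 330:171/57 331:151/44 332:113/47 333:62/68
66 [[319.5, 219.0], [310.3, 219.0], [328.7, 219.0]]
   310:153/108 311:174/136 312:181/147 313:174/141 314:160/131 315:147/117 316:140/113 317:142/113 318:140/112 319:142/114 320:141/113 321:143/115 322:139/113 323:144/117 324:148/119 325:159/129 326:172/141 327:177/143 328:160/122 329:126/76 330:101/37 331:93/25 332:91/20 333:93/24
```

Tilt is under 1° and the tip is centred on the gap. Descending into the lip.

Emit:
arm_command([
  {"translation": [0, 0, -1], "turn": [0, 0, 0], "grip": 0},
  {"translation": [0, 0, -2], "turn": [0, 0, 0], "grip": 0},
  {"translation": [0, 0, -2.6], "turn": [0, 0, 0], "grip": 0},
  {"translation": [0, 0, -3.0], "turn": [0, 0, 0], "grip": 0},
  {"translation": [0, 0, -3.4], "turn": [0, 0, 0], "grip": 0},
  {"translation": [0, 0, -3.8], "turn": [0, 0, 0], "grip": 0},
  {"translation": [0, 0, -3.8], "turn": [0, 0, 0], "grip": 0},
])

```text
clock: 10.0
ee_pos: [584.9, -169.0, 237.1]
ee_rot: [-0.0, 0.678, 0.735, -0.0]
contact_force: [1.2, 0.5, -1.5]
width: 13.4
gripper_force: 59.1
```

Emit:
arm_command([
  {"translation": [0, 0, -0.4], "turn": [0, 0, 0], "grip": 0},
  {"translation": [0, 0, -0.8], "turn": [0, 0, 0], "grip": 0},
  {"translation": [0, 0, -1.0], "turn": [0, 0, 0], "grip": 0},
  {"translation": [0, 0, -1.0], "turn": [0, 0, 0], "grip": 0},
])

```text
clock: 10.5
ee_pos: [585.0, -169.0, 227.1]
ee_rot: [-0.0, 0.678, 0.735, -0.0]
contact_force: [0.2, 0.5, -2.4]
width: 13.1
gripper_force: 59.0
```

Emit:
arm_command([
  {"translation": [0.06, 0, 0], "turn": [0, 0, 0], "grip": 0},
  {"translation": [0.12, 0.01, 0], "turn": [0, 0, 0], "grip": 0},
  {"translation": [0.12, 0.01, 0], "turn": [0, 0, 0], "grip": 0},
])

```text
clock: 10.88
ee_pos: [586.3, -168.9, 227.4]
ee_rot: [0.0, 0.678, 0.735, 0.0]
contact_force: [0.4, 0.1, -1.3]
width: 13.5
gripper_force: 58.9
```

Emit:
arm_command([
  {"translation": [-0.12, -0.01, 0], "turn": [0, 0, 0], "grip": 0},
  {"translation": [-0.24, -0.02, 0], "turn": [0, 0, 0], "grip": 0},
  {"translation": [-0.24, -0.02, 0], "turn": [0, 0, 0], "grip": 0},
])

```text
clock: 11.25
ee_pos: [584.2, -169.1, 227.5]
ee_rot: [0.0, 0.678, 0.736, 0.0]
contact_force: [3.5, 0.4, -3.9]
width: 13.3
gripper_force: 58.9
```

Emit:
arm_command([
  {"translation": [0.2, 0.015, 0], "turn": [0, 0, 0], "grip": 0},
  {"translation": [0.32, 0.025, 0], "turn": [0, 0, 0], "grip": 0},
  {"translation": [0.32, 0.025, 0], "turn": [0, 0, 0], "grip": 0},
])

```text
clock: 11.62
ee_pos: [586.9, -168.9, 227.2]
ee_rot: [-0.0, 0.678, 0.735, -0.0]
contact_force: [-0.5, -0.3, -1.8]
width: 13.2
gripper_force: 58.9
```

```bash
python3 -c "
from h import *
s=bot.get_state();print(s['ee_pos'],s['contact_force'],s['moment'])"
```

```text
[ 586.8966853  -168.91504708  227.18080547] [-0.51035921 -0.28747561 -1.8426471 ] [-0.04837376  0.01474185 -0.00452099]
```

Emit:
arm_command([
  {"translation": [0.07, 0.005, 0], "turn": [0, 0, 0], "grip": 0},
  {"translation": [0.07, 0.005, 0], "turn": [0, 0, 0], "grip": 0},
])

```text
clock: 11.88
ee_pos: [587.7, -168.8, 227.3]
ee_rot: [-0.0, 0.678, 0.736, -0.0]
contact_force: [0.2, -0.7, -1.1]
width: 13.5
gripper_force: 58.9
```

Emit:
arm_command([
  {"translation": [0.07, 0.005, 0], "turn": [0, 0, 0], "grip": 0},
  {"translation": [0.07, 0.005, 0], "turn": [0, 0, 0], "grip": 0},
])

```text
clock: 12.12
ee_pos: [588.1, -168.9, 227.2]
ee_rot: [-0.0, 0.678, 0.735, -0.0]
contact_force: [-2.1, -0.4, -0.3]
width: 13.1
gripper_force: 59.0
```

Contacts are at x≈584.4 (near) and 588.0 (far), so the centre is about 586.2 and the gap about 8.2 mm. Centring and descending.

Emit:
arm_command([
  {"translation": [-0.12, -0.01, 0], "turn": [0, 0, 0], "grip": 0},
  {"translation": [-0.2, -0.015, 0], "turn": [0, 0, 0], "grip": 0},
  {"translation": [-0.2, -0.015, -0.5], "turn": [0, 0, 0], "grip": 0},
  {"translation": [-0.2, -0.015, -1.0], "turn": [0, 0, 0], "grip": 0},
  {"translation": [-0.2, -0.015, -1.5], "turn": [0, 0, 0], "grip": 0},
  {"translation": [-0.2, -0.015, -1.8], "turn": [0, 0, 0], "grip": 0},
  {"translation": [-0.2, -0.015, -1.8], "turn": [0, 0, 0], "grip": 0},
])

```text
clock: 13.0
ee_pos: [586.3, -168.9, 209.0]
ee_rot: [-0.0, 0.678, 0.735, -0.0]
contact_force: [0.6, -0.3, -1.6]
width: 13.6
gripper_force: 59.1
```

Emit:
arm_command([
  {"translation": [0, 0, -0.2], "turn": [0, 0, 0], "grip": 0},
  {"translation": [0, 0, -0.4], "turn": [0, 0, 0], "grip": 0},
  {"translation": [0, 0, -0.6], "turn": [0, 0, 0], "grip": 0},
  {"translation": [0, 0, -0.7], "turn": [0, 0, 0], "grip": 0},
  {"translation": [0, 0, -0.7], "turn": [0, 0, 0], "grip": 0},
])

```text
clock: 13.62
ee_pos: [586.3, -169.0, 202.4]
ee_rot: [-0.0, 0.678, 0.735, -0.0]
contact_force: [-1.4, 0.1, -0.5]
width: 13.3
gripper_force: 59.4
```

Emit:
arm_command([
  {"translation": [-0.02, 0, -0.1], "turn": [0, 0, 0], "grip": 0},
  {"translation": [-0.02, 0, -0.2], "turn": [0, 0, 0], "grip": 0},
  {"translation": [-0.02, 0, -0.3], "turn": [0, 0, 0], "grip": 0},
  {"translation": [-0.02, 0, -0.3], "turn": [0, 0, 0], "grip": 0},
])

```text
clock: 14.12
ee_pos: [586.4, -169.0, 199.4]
ee_rot: [0.0, 0.678, 0.735, 0.0]
contact_force: [-1.8, -0.6, 2.6]
width: 13.8
gripper_force: 59.7
```

Emit:
arm_command([
  {"translation": [-0.03, 0, -0.05], "turn": [0, 0, 0], "grip": 0},
  {"translation": [-0.03, 0, -0.1], "turn": [0, 0, 0], "grip": 0},
  {"translation": [-0.03, 0, -0.1], "turn": [0, 0, 0], "grip": 0},
])

```text
clock: 14.5
ee_pos: [586.2, -169.0, 198.5]
ee_rot: [0.0, 0.678, 0.735, 0.0]
contact_force: [-0.6, -0.9, 3.9]
width: 12.9
gripper_force: 59.9
```

```bash
python3 -c "
from h import *
for k in range(2):
    bot.grab_frame('wrist');s=bot.get_state();print(s['ee_pos'],s['contact_force'],s['moment'])"
```

```text
[ 586.15474325 -168.97843047  198.47290081] [-0.67665585 -0.02647177  3.47208361] [-0.17098514  0.13176515 -0.00242108]
[ 586.13093263 -168.96369742  198.45256055] [-0.54541107 -0.17468582  5.48896111] [-0.10095278  0.13587823 -0.02621736]
```

Emit:
arm_command([
  {"translation": [0, 0, -0.05], "turn": [0, 0, 0], "grip": 0},
  {"translation": [0, 0, -0.1], "turn": [0, 0, 0], "grip": 0},
  {"translation": [0, 0, -0.15], "turn": [0, 0, 0], "grip": 0},
  {"translation": [0, 0, -0.15], "turn": [0, 0, 0], "grip": 0},
])

```text
clock: 15.1
ee_pos: [586.0, -168.9, 196.8]
ee_rot: [0.0, 0.678, 0.736, 0.0]
contact_force: [0.7, 0.0, 3.3]
width: 13.5
gripper_force: 59.9
```

```bash
python3 -c "
from h import *
for k in range(3):
    bot.grab_frame('wrist');s=bot.get_state();print(s['ee_pos'],s['contact_force'],s['moment'])"
```

```text
[ 586.01701691 -168.89862305  196.82038834] [ 0.64044017 -0.04400919  4.71337249] [-0.12168685 -0.13440355  0.01026909]
[ 586.00965837 -168.910616    196.80554023] [ 0.55487703 -0.45043756  4.76662542] [-0.04565661 -0.07814573  0.01517595]
[ 585.99625567 -168.90518111  196.81168974] [ 0.68727148 -0.23169035  4.81113206] [-0.06507358 -0.11991822 -0.03316393]
```

Emit:
arm_command([
  {"translation": [0, 0, -0.07], "turn": [0, 0, 0], "grip": 0},
  {"translation": [0, 0, -0.14], "turn": [0, 0, 0], "grip": 0},
  {"translation": [0, 0, -0.2], "turn": [0, 0, 0], "grip": 0},
  {"translation": [0, 0, -0.2], "turn": [0, 0, 0], "grip": 0},
  {"translation": [0, 0, -0.2], "turn": [0, 0, 0], "grip": 0},
])

```text
clock: 15.88
ee_pos: [586.0, -168.9, 194.8]
ee_rot: [0.0, 0.678, 0.736, 0.0]
contact_force: [0.4, 0.3, 4.0]
width: 13.4
gripper_force: 60.0
```

Run:
```python
from h import *
a=bot.grab_frame("wrist");s=bot.get_state();print(s['ee_pos'],s['contact_force'],s['moment'])
spot("wrist",["gauge_handle","gauge_eye"])
b=bot.grab_frame("side");spot("side",["gauge_handle","gauge_eye"])
s=bot.get_state();print(s['ee_pos'],s['contact_force'],s['moment'],s['clock'])
cv2.imwrite("pics/fin.png",np.hstack([cv2.resize(a[100:240,250:390],(400,400),interpolation=3),cv2.resize(b[130:280,265:415],(400,400),interpolation=3)]))
```

```text
[ 585.94580843 -168.90485894  194.82396958] [1.04888403 0.3735733  5.12798904] [-0.04971282 -0.15232235 -0.01364978]
wrist gauge_handle 0.71 [ 585.9 -168.7  186.9] [319. 260.]
wrist gauge_handle 0.45 [775.1   7.6   1.4] [543.   6.]
wrist gauge_handle 0.34 [ 725.3 -220.6   -2.2] [441. 234.]
wrist gauge_eye 0.73 [ 590.  -170.1  147. ] [326. 232.]
side gauge_eye 0.54 [ 584.8 -169.   147.2] [330. 216.]
side gauge_eye 0.29 [ 547.6 -376.8   23.3] [342. 329.]
[ 585.95444701 -168.88908436  194.83331635] [1.01573564 0.5161079  4.45896346] [-0.01948513 -0.18213287  0.01754857] 16.175
```

View pics/fin.png

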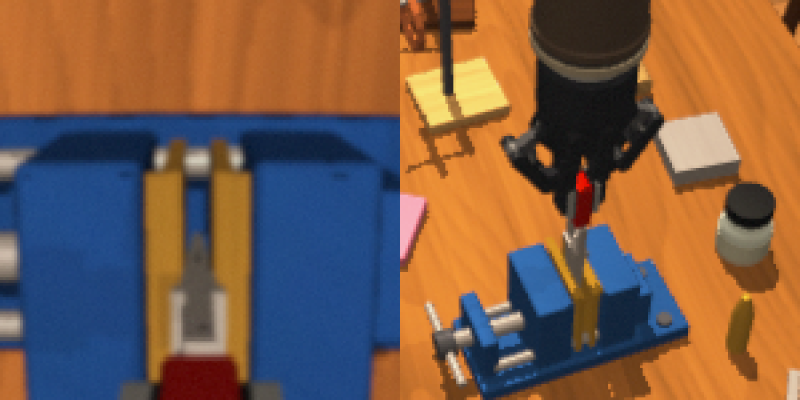

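The blade sits upright and centred between the plates (crop 198,280). Drag is about 6 N and steady, with side force about 1 N. Handing in.

```bash
python3 -c "
from bench import bot
print(bot.close_job())"
```

```text
the job is handed in; nothing more can be done
None
```

I took the gauge off its hook and slid its blade upright and square between the vice plates, still held in the gripper with about 6 N of steady drag; I then handed the job in at about 16 s.

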